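# Slide a test board out to the pointer and hold it from tipping

### The arm

A 6-joint arm with a two-finger parallel gripper is mounted at the origin on a cart in front of the work surface, level with it; the furniture and walls round the work are solid. World frame = base frame: x ahead of the robot, y to its left, z up, the work surface at z = 0. Lengths are in mm, angles in rad, forces in N, time in s.
With the tool pointing down it reaches from about 300 to 750 mm from the base axis. Payload 8.5 kg.
Tool frame: the origin (TCP) lies at the centre of the arm's flange, where the gripper is bolted on; the fingertips stand 173 mm ahead of it and the grasp point (between the pads) lies 155 mm ahead of it (manip.tip_reach is the distance from the TCP to the fingertips, in mm); z points along the fingers, y is the direction in which the jaws open and shut (so a half turn about z gives the same grasp; the last joint's range is limited). The gripper opens to 85 mm and grips with 20 to 120 N. Pads are 22 mm wide; open, the fingers measure 114 mm over their backs; the gripper's body (76 mm by 85 mm) begins 54 mm behind the grasp point. The pads swing forward as they close: fully open they stand 13 mm farther back than shut.
Start: joints at [0.922, 0.381, 1.297, -0, 1.464, -0.215], TCP at [231.167, 499.043, 404.722] pointing down, gripper open.
Joint ranges: [-3.11, 3.11], [-0.89, 2.33], [0.22, 2.48], [-1.42, 4.56], [0.17, 2.85], [-2.88, 2.88]. Speed limits (rad/s): [2.39, 2.39, 3.14, 3.14, 3.14, 3.14].

### API

Orientations are given as a unit quaternion [w, x, y, z].
In Python, from workcell import sensors, optics, job, manip gives the robot as it stands.
- The arm moves only by the tool jog_arm, never from a script. Its argument "motion" is a list of rows, each an object with "dp": the shift along the tool's x, y, z in cm, a list of three; "roll": the turn about the tool's z in rad; "fingers": the opening, from 0 (shut) to 1 (fully open). A call has 1 to 12 rows; each row is the pose to reach, as a shift and turn from the pose measured when the call began, along the tool's axes at that moment; what a row does not reach only later rows make up. A row lasts 1/8 s, in which the tool goes at most 62.5 mm and 10.7 degrees, less where a joint would pass 70% of its speed; a pose out of reach is approached as far as the arm can. A call with a gripper value outside its range is refused whole. The fingers move at their own pace and stop on an object; "newtons" is the grip in N (left out, the last holds). Time passes only in rows, so rows that repeat a pose let the fingers close. It gives the time, the measured TCP pose, the force and the opening at its end, in the units of the state.
- sensors.read_state(): the state, without advancing time (a new reading comes with each control period).
- optics.read_camera(name): name is "scene" or "top" or "wrist"; returns (picture, depth): 420x560x3 uint8, red, green, blue; 420x560 float32, mm along the optical axis (not along the pixel's ray), 0 where there is no reading.
- optics.camera_info(name): a dict with "K" (3x3 intrinsics, pixels), "dist_coeffs" ([k1, k2, p1, p2, k3] as OpenCV has them; the pictures are not rectified), "rvec" (rotation vector, rad) and "tvec" (3), from world to camera coordinates, as OpenCV has them; the wrist camera has in their place "T_tool_cam" (4x4, takes a point from camera to tool coordinates, whose origin is the TCP and whose axes are the flange's). Camera axes: x right, y down, z forward; pixel columns grow to the right and rows downward; lengths in mm; the calibration is good to about 2 mm. A picture is of the moment at which its call begins: read the wrist's pose just before it. camera_info takes no time and is no camera call.
- job.job_done(): hands the job in, once; it reports no verdict.
Trained networks look in the newest picture that a camera, given by its name, has taken for a name from the list of things; names that differ only in an ending like _2 or _b are one class to them, and where a whole thing is asked for, a point or a joint stands for the part that bears it (a point fixed in the world has none). Each returns a list of dicts, best first, with "confidence" (0 to 1); they miss things now and then, are a little off and sometimes report something else, mostly with a low value. They report only what shows in the picture. A call takes as long as a camera call. They do not tell look-alikes from the thing itself.
- optics.boxes_of(camera, name): "xyz" ([x, y, z] in mm, in world coordinates, good to about 4 mm: the middle of the surface that is visible of it).
- optics.trace(camera, name): "mask" (420x560 bool, what is visible of it).
The state is a dict: "t": time; "joints": joint angles; "joint_velocities": joint speeds; "effort": joint torques, N m; "ee_pos": TCP position; "tcp_rot": TCP orientation; "wrist_force": force on the tool from outside, world axes, zero at the start; "torque": the same for the moment, N m; "width": finger opening in mm.
Only numpy, scipy, OpenCV 4.12 (cv2) and the standard library are available. Lean on these libraries where they do the work, as an engineer would, in place of code of your own. Each camera call takes 0.05 s, during which the arm holds its last target.

### The job

The screws under the transformer must be reached from below: slide the plywood test board straight outward on its bench rest, without lifting it off, until its outer end is level with the tip of the pointer gauge, the board square to the rest and in the middle of its width. The board would tip there, so finish while holding it by its tail, flat on the rest and still; do not let go, do not lean it on the gauge, and leave the other things where they are.

Things in the scene. Friction and masses are not known exactly. Their poses are not given: they have to be found in the camera images.
- test_board: loose plywood board 200x90x10 mm on the rest, 0.4 to 0.6 kg. Origin: centre of underside; x along its length to the outer end, z up. Transformer at x 35 to 81 mm (50 mm high over the underside), terminal strip at x 0 to 12, bar handle at x = -80. Centre of mass about 35 mm outward (+x) of the origin: with its end at the pointer it tips unless the tail is held down (up to 10 N at the handle). Nothing guides it
- board_handle (a point): middle of the handle bar: a dark bar across the board's width (along the board's y axis), 12 mm thick along the board's x, 66 mm long, 12 mm high, its centre 42 mm above the board's underside and 32 mm above its upper face, free below between two 8 mm posts whose inner faces are 50 mm apart
- board_front (a point): middle of the upper edge of the board's outer end face (board x = +100 mm, 10 mm above its underside)
- rest: fixed bench rest: aluminium top 180x110 mm on two dark legs, the top face 60 mm above the desk. Origin: centre of its underside, on the desk; its x axis points outward (roughly to the robot's left, world +y), the way the board must slide; y is across it; the outward edge lies at x = +90 mm
- rest_edge (a point): middle of the outward edge of the rest's top face
- gauge: fixed pointer gauge: round foot 40 mm across, upright rod 80 mm high, standing beside the overhang on the side nearer the robot; axes parallel to the rest's. Origin: centre of its underside
- gauge_tip (a point): tip of the gauge's horizontal steel pointer, 70 mm above the desk (level with the board's upper face), pointing across the board's path, 65 mm from the rest's middle line (20 mm beside a centred board) and 95 to 135 mm beyond the rest's outward edge. Its place along the rest's x axis is the mark for the board's outer end
- tip_dish: small pale round dish, 60 mm across and 23 high, standing on the desk below the overhang to catch screws; bystander; origin under its centre
- driver: small screwdriver with a brass-coloured handle, 100 mm long and 10 thick, lying on the desk beside the rest on the robot's side; bystander; origin under its middle
- cutters: side cutters with green handles, 108 mm long, lying at the left; bystander; origin under the middle
- tape_roll: roll of amber tape lying flat, 60 mm across and 12 high, at the left; bystander; origin under its centre
- parts_box: small brown cardboard box with a black handset on it, 100x62x45 mm, at the left; bystander; origin under its centre
- clay_cup: clay pot 73 mm across and 78 high, standing at the left, towards the back; bystander; origin under its centre
- brush: black brush 134 mm long and 12 wide, lying at the left; bystander; origin under its middle
Things that resemble listed ones, but are neither listed nor needed, are in the scene too. What is shaped like the gauge but orange or pink is not meant.

How it is judged:
By the outcome, as a careful person would: the job done as asked, in the order asked, and still so for the second after the job is handed in, while the arm keeps its last pose, push and grip.
It also fails if it takes over 29 s, if anything falls off the work surface, if the arm or the gripper's body presses on something with over 40 N, if the wrist force passes 120 N, or if a joint passes its speed limit or range.

## Working session

There is one attempt and no reset: what is moved stays moved. The work goes in short steps, Python scripts to look and compute and a tool call to move; the robot and the scene stay as the last step left them, time stands still between calls to the robot, and variables do not carry over. Pictures are saved under pics/ and viewed, and the job is handed in when it is done.

Besides the shell and the picture viewer there is one more tool, called as name([rows], argument=value, ...), one row to a line, values as JSON. jog_arm: Moves the arm, as the interface text tells. Its arguments: {"type":"object","properties":{"motion":{"type":"array"},"newtons":{"type":"number"}},"required":["motion"]}

```bash
mkdir -p pics
cat > h.py <<'E'
import numpy as np,cv2
from workcell import sensors,optics,job,manip
def cam(n):
    i=optics.camera_info(n);return i
def snap(n,f):
    s=sensors.read_state();p,d=optics.read_camera(n);cv2.imwrite('pics/'+f,p[:,:,::-1]);np.savez('pics/'+f+'.npz',p=p,d=d,pos=s['ee_pos'],rot=s['tcp_rot']);return p,d,s
def extr(n,s=None):
    i=cam(n);K=np.array(i['K'],float);D=np.array(i['dist_coeffs'],float)
    if n=='wrist':
        from scipy.spatial.transform import Rotation as R
        q=s['tcp_rot'];T=np.eye(4);T[:3,:3]=R.from_quat([q[1],q[2],q[3],q[0]]).as_matrix();T[:3,3]=s['ee_pos']
        W=T@np.array(i['T_tool_cam'])
    else:
        Rm=cv2.Rodrigues(np.array(i['rvec'],float))[0];t=np.array(i['tvec'],float).reshape(3)
        W=np.eye(4);W[:3,:3]=Rm.T;W[:3,3]=-Rm.T@t
    return K,D,W
def rays(n,uv,s=None):
    K,D,W=extr(n,s);u=cv2.undistortPoints(np.array(uv,float).reshape(-1,1,2),K,D).reshape(-1,2)
    return np.c_[u,np.ones(len(u))]@W[:3,:3].T,W[:3,3]
def onplane(n,uv,z,s=None):
    r,o=rays(n,uv,s);return o+r*((z-o[2])/r[:,2])[:,None]
def cloud(n,d,s=None):
    h,w=d.shape;vv,uu=np.mgrid[:h,:w];r,o=rays(n,np.c_[uu.ravel(),vv.ravel()],s)
    return (o+r*d.reshape(-1,1)).reshape(h,w,3)
E
python3 - <<'E'
from h import *
s=sensors.read_state();print(s)
for c in('scene','top','wrist'):
    snap(c,c+'0.png')
for n in('board_handle','test_board','rest','gauge','gauge_tip','rest_edge','board_front'):
  for c in('top','scene'):
    print(n,c,[(np.round(b['xyz']),round(b['confidence'],2)) for b in optics.boxes_of(c,n)])
E
```

```text
{'t': 0.0, 'joints': array([ 9.21719565e-01,  3.81234169e-01,  1.29828888e+00,  2.16618611e-05,
        1.46357600e+00, -2.15307158e-01]), 'joint_velocities': array([-0.00069282,  0.00073594, -0.00010202,  0.00038793, -0.00093148,
       -0.00034701]), 'effort': array([-6.46481731e-04, -4.48446250e+01, -2.31280500e+01, -2.75791872e-04,
        4.71086227e-03, -6.42267082e-05]), 'ee_pos': array([231.14167331, 499.02958897, 404.08159598]), 'tcp_rot': array([-3.25263468e-04,  2.15189534e-01,  9.76572013e-01, -6.79430038e-04]), 'wrist_force': array([ 0.71565289,  0.18298307, -0.24447009]), 'torque': array([-0.04085446,  0.01279423,  0.02368668]), 'width': 85.30391769919673}
board_handle top [(array([493.,  92.,  66.]), 0.68), (array([539., 624.,  11.]), 0.3)]
board_handle scene [(array([483.,  88.,  73.]), 0.57)]
test_board top [(array([497.,  92.,  72.]), 0.84)]
test_board scene [(array([483.,  87.,  72.]), 0.6)]
rest top [(array([451., 125.,  59.]), 0.82)]
rest scene [(array([446., 115.,  56.]), 0.57), (array([483.,  89.,  67.]), 0.16)]
gauge top [(array([546., 492.,  12.]), 0.66), (array([355., 205.,   7.]), 0.62), (array([365., 310.,   6.]), 0.57)]
gauge scene [(array([356., 206.,  10.]), 0.78), (array([426., 700.,   9.]), 0.7), (array([363., 304.,   7.]), 0.69), (array([537., 496.,  14.]), 0.51)]
gauge_tip top [(array([537., 492.,   8.]), 0.62), (array([434., 696.,   4.]), 0.56), (array([355., 208.,   4.]), 0.54)]
gauge_tip scene [(array([359., 307.,  12.]), 0.55), (array([540., 491.,  10.]), 0.43), (array([473., 272.,  10.]), 0.2)]
rest_edge top [(array([452., 127.,  60.]), 0.86)]
rest_edge scene [(array([450., 122.,  60.]), 0.59)]
board_front top [(array([500.,  94.,  70.]), 0.64)]
board_front scene [(array([481.,  87.,  69.]), 0.62)]
```

View pics/scene0.png

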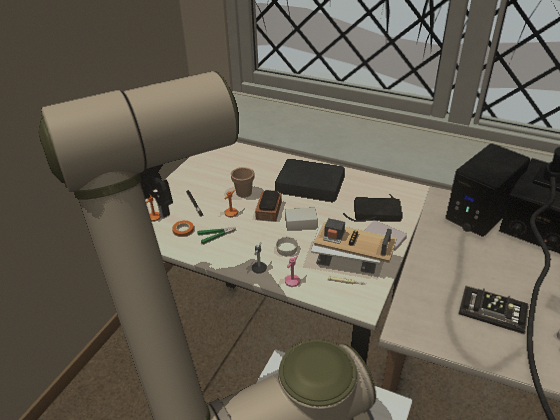

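View pics/top0.png

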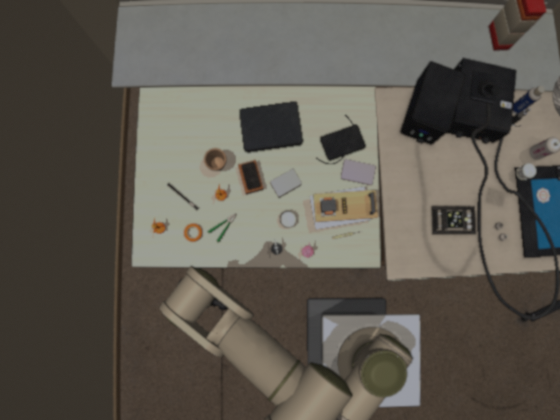

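View pics/wrist0.png

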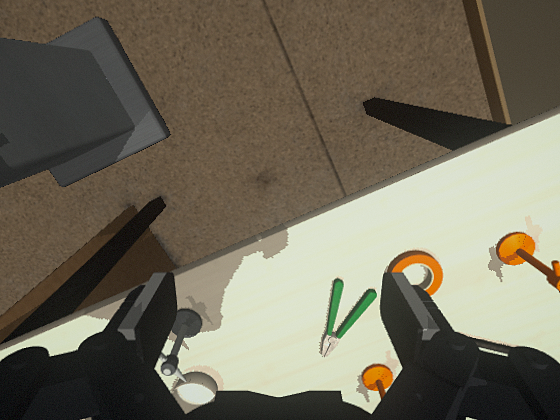

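The scene view shows the board on the rest near (352,243). There are four gauge-shaped objects in it: grey at (259,262), pink at (292,275), and orange at (231,205) and (154,210). The grey steel one, at top pixel (277,247), fits the description because it isn't orange or pink and stands on the robot side of the overhang. I'll confirm it in an enlarged crop.

Run:
```python
from h import *
a=np.load('pics/top0.png.npz')['p'][180:265,255:390,::-1]
b=np.load('pics/scene0.png.npz')['p'][215:300,240:415,::-1]
cv2.imwrite('pics/c1.png',cv2.resize(a,None,fx=5.5,fy=5.5,interpolation=cv2.INTER_CUBIC))
cv2.imwrite('pics/c2.png',cv2.resize(b,None,fx=4.5,fy=4.5,interpolation=cv2.INTER_CUBIC))
z=np.load('pics/top0.png.npz');C=cloud('top',z['d'])
H=C[...,2]
def rect(m,n):
    P=C[m];r=cv2.minAreaRect(P[:,:2].astype(np.float32));print(n,m.sum(),np.round(P.mean(0),1),r)
reg=(C[...,0]>350)&(C[...,0]<560)&(C[...,1]>-30)&(C[...,1]<230)
for lo,hi in((52,65),(65,76),(76,96),(96,106),(106,125)):
    rect(reg&(H>lo)&(H<hi),(lo,hi))
g=(C[...,0]>330)&(C[...,0]<470)&(C[...,1]>260)&(C[...,1]<340)&(H>25)
print(np.c_[np.argwhere(g)[:,::-1],np.round(C[g])])
print(extr('top')[2][:3,3],extr('top')[0])
```

```text
(52, 65) 535 [480.1 106.5  60.2] ((495.372802734375, 92.33155059814453), (110.63297271728516, 205.358642578125), 9.44825553894043)
(65, 76) 1192 [495.3  89.5  70. ] ((481.2298278808594, 119.52633666992188), (155.95948791503906, 284.39593505859375), 26.992238998413086)
(76, 96) 146 [483.8 102.5  80.7] ((475.73370361328125, 122.50859069824219), (136.46824645996094, 275.37725830078125), 29.197546005249023)
(96, 106) 112 [493.9 106.1 102.7] ((501.39434814453125, 85.91258239746094), (64.35813903808594, 166.30796813964844), 2.246657133102417)
(106, 125) 202 [497.7 108.2 110.1] ((499.3822021484375, 87.26508331298828), (62.78679656982422, 164.34132385253906), 2.983807325363159)
[[279. 220. 455. 299.  26.]
 [281. 224. 442. 293.  28.]
 [283. 226. 436. 286.  25.]
 [275. 240. 388. 311.  77.]
 [275. 241. 384. 311.  76.]
 [275. 242. 382. 311.  72.]
 [275. 243. 378. 311.  71.]
 [276. 243. 378. 308.  73.]
 [275. 244. 375. 311.  78.]
 [276. 244. 375. 308.  70.]
 [275. 245. 372. 311.  77.]
 [276. 245. 372. 308.  73.]
 [277. 245. 372. 305.  74.]
 [274. 246. 369. 314.  72.]
 [275. 246. 369. 311.  72.]
 [276. 246. 369. 308.  80.]
 [277. 246. 369. 305.  75.]
 [278. 246. 369. 302.  76.]
 [274. 247. 365. 314.  81.]
 [275. 247. 365. 311.  84.]
 [276. 247. 366. 308.  78.]
 [277. 247. 365. 305.  88.]
 [278. 247. 366. 302.  75.]
 [274. 248. 362. 314.  79.]
 [275. 248. 362. 311.  79.]
 [276. 248. 362. 308.  82.]
 [277. 248. 363. 305.  75.]
 [278. 248. 363. 302.  76.]
 [275. 249. 360. 311.  69.]
 [276. 249. 360. 308.  73.]
 [277. 249. 360. 305.  74.]
 [276. 250. 356. 308.  77.]
 [277. 250. 356. 305.  76.]
 [276. 251. 353. 308.  70.]
 [277. 251. 353. 305.  70.]
 [276. 252. 350. 308.  73.]
 [277. 252. 350. 305.  75.]
 [277. 253. 347. 305.  77.]
 [277. 254. 344. 305.  67.]]
[ 293.77051988  284.11019    1641.10195541] [[501.21415747   0.         281.38439535]
 [  0.         501.21415747 208.75797738]
 [  0.           0.           1.        ]]
```

View pics/c1.png

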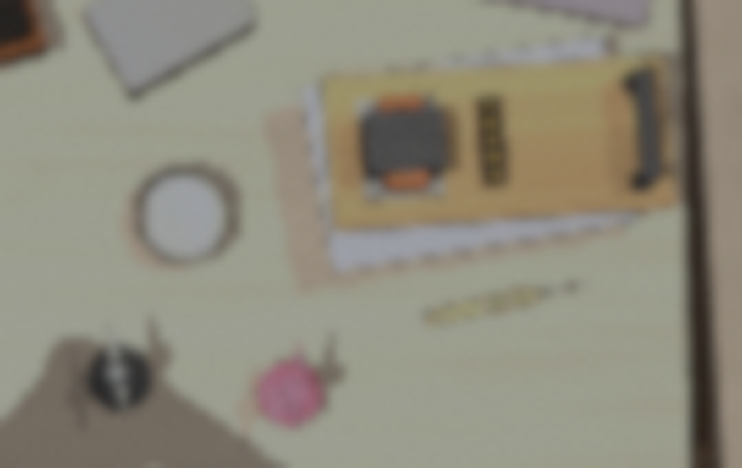

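View pics/c2.png

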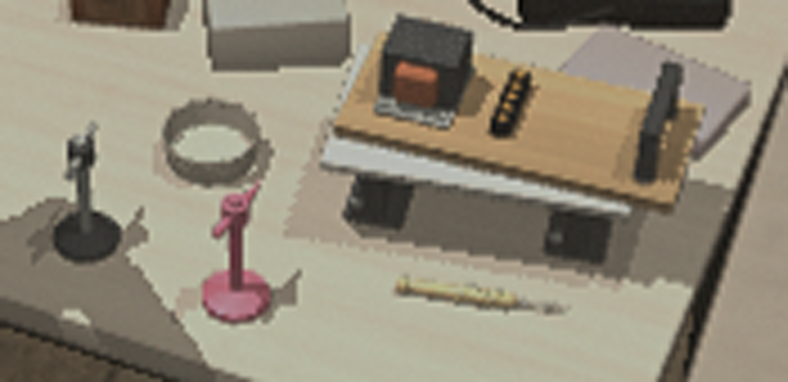

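Run:
```python
from h import *
i=optics.camera_info('wrist');print(np.round(i['T_tool_cam'],3),i['K'],i['dist_coeffs'])
K,D,W=extr('wrist',sensors.read_state());print(np.round(W,3)); print(manip.tip_reach)
```

```text
[[-0.    -0.945 -0.327 83.375]
 [ 1.    -0.    -0.    -0.111]
 [ 0.    -0.327  0.945 29.634]
 [ 0.     0.     0.     1.   ]] [[358.81410575   0.         278.1185099 ]
 [  0.         358.81410575 200.72604955]
 [  0.           0.           1.        ]] [0.0295409 0.        0.        0.        0.       ]
[[ 4.20000e-01  8.57000e-01  2.97000e-01  1.55471e+02]
 [ 9.07000e-01 -3.97000e-01 -1.38000e-01  5.33983e+02]
 [-0.00000e+00  3.27000e-01 -9.45000e-01  3.75089e+02]
 [ 0.00000e+00  0.00000e+00  0.00000e+00  1.00000e+00]]
173.4
```

jog_arm([
  {"dp":[-5,-3.5,0],"roll":-0.08},
  {"dp":[-10,-7,0],"roll":-0.2},
  {"dp":[-15.5,-11,0],"roll":-0.32},
  {"dp":[-20.5,-14.5,0],"roll":-0.44},
  {"dp":[-26,-18.5,0],"roll":-0.52},
  {"dp":[-30,-21,0],"roll":-0.56},
  {"dp":[-31.1,-21.9,0],"roll":-0.56},
  {"dp":[-31.1,-21.9,0],"roll":-0.56},
  {"dp":[-31.1,-21.9,0],"roll":-0.56},
])

```text
validation failed for argument at $.mo...
```

Run:
```python
from h import *
p,d,s=snap('wrist','w1.png');snap('top','top1.png')
print(s['t'],s['ee_pos'],s['tcp_rot'],np.abs(s['joint_velocities']).max())
for n in('gauge','test_board','rest','board_handle','gauge_tip','board_front','rest_edge'):
    print(n,[(np.round(b['xyz'],1),round(b['confidence'],2)) for b in optics.boxes_of('wrist',n)])
C=cloud('wrist',d,s);H=C[...,2];np.save('pics/C1.npy',C)
for lo,hi in((55,65),(66,75),(92,104),(104,116)):
    m=(H>lo)&(H<hi);P=C[m];print(lo,m.sum(),P.mean(0),P.min(0),P.max(0))
```

```text
0.85 [231.16942916 499.03898758 404.72458323] [ 4.74170573e-06  2.15207804e-01  9.76568278e-01 -7.44384508e-06] 0.0026310319220467365
gauge [(array([362.8, 313. ,  13.2]), 0.97), (array([429. , 692.4,  10.9]), 0.82), (array([539.5, 496.3,   4.7]), 0.76)]
test_board []
rest []
board_handle []
gauge_tip [(array([364.2, 317.8,  10.9]), 0.94), (array([431.2, 695. ,  10.2]), 0.83), (array([538.5, 490.9,   4.2]), 0.66)]
board_front [(array([366.1, 313.1,  13.6]), 0.47)]
rest_edge []
55 75 [403.70639996 537.51029377  58.93676496] [360.12713329 308.81205092  55.00645499] [435.41824264 700.57495688  64.84563077]
66 429 [398.1289617  516.12266763  71.88625982] [350.58349579 305.70697039  66.00733995] [449.71193353 700.99966426  74.99616816]<stdin>:8: RuntimeWarning: Mean of empty slice.
  ret = um.true_divide(
Traceback (most recent call last):
ValueError: zero-size array to reduction operation minimum which has no identity
```

View pics/w1.png

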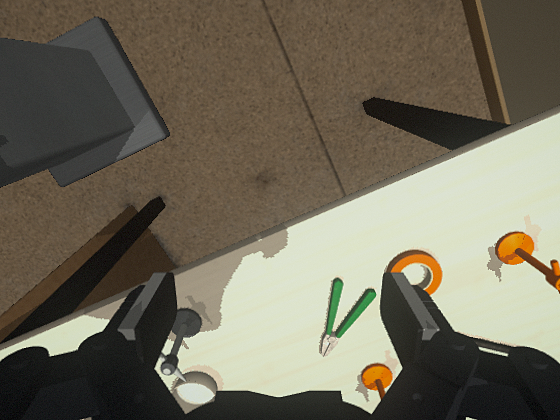

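The move was refused and nothing moved (the wrist view is unchanged), probably because every row needs "fingers". I'll resend it with that field.

jog_arm([
  {"dp":[-5,-3.5,0],"roll":-0.08,"fingers":1},
  {"dp":[-10,-7,0],"roll":-0.2,"fingers":1},
  {"dp":[-15.5,-11,0],"roll":-0.32,"fingers":1},
  {"dp":[-20.5,-14.5,0],"roll":-0.44,"fingers":1},
  {"dp":[-26,-18.5,0],"roll":-0.52,"fingers":1},
  {"dp":[-30,-21,0],"roll":-0.56,"fingers":1},
  {"dp":[-31,-22,0],"roll":-0.56,"fingers":1},
  {"dp":[-31,-22,0],"roll":-0.56,"fingers":1},
  {"dp":[-31,-22,0],"roll":-0.56,"fingers":1},
])

```text
t: 2.42
ee_pos: [419.4, 170.1, 404.8]
tcp_rot: [-0.0, -0.064, 0.998, 0.0]
wrist_force: [-0.5, -0.3, -0.0]
width: 85.4
```

Run:
```python
from h import *
p,d,s=snap('wrist','w2.png')
print(s['t'],s['ee_pos'],s['tcp_rot'],np.abs(s['joint_velocities']).max())
for n in('gauge','test_board','rest','board_handle'):
    print(n,[(np.round(b['xyz'],1),round(b['confidence'],2)) for b in optics.boxes_of('wrist',n)])
C=cloud('wrist',d,s);H=C[...,2];np.save('pics/C2.npy',C)
```

```text
2.425 [419.36624925 170.09266954 404.75206999] [-8.60076863e-05 -6.36769169e-02  9.97970553e-01  1.35478659e-04] 0.008739363869335326
gauge [(array([356.1, 207.4,   8.1]), 0.95), (array([365.8, 304.1,   9.7]), 0.93), (array([542.5, 490.5,   9.6]), 0.56)]
test_board [(array([486.9,  85. ,  69.3]), 0.77)]
rest [(array([447.2, 130.1,  60.8]), 0.86)]
board_handle [(array([445.1, 128.9,  61.5]), 0.74), (array([488.2,  84.4,  71.3]), 0.7)]
```

View pics/w2.png

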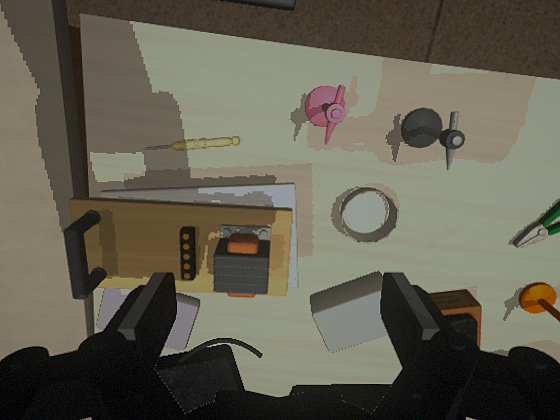

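The wrist view shows the board at (70-292, 198-296), with the rest's pale strip above it. The handle is at (85,250), the grey gauge foot at (422,128), and its pointer tip at about (449,169). The pink gauge at (325,107) is a decoy.

Run:
```python
from h import *
p=np.load('pics/w2.png.npz')['p']
cv2.imwrite('pics/c3.png',cv2.resize(p[170:310,55:315,::-1],None,fx=3,fy=3,interpolation=cv2.INTER_CUBIC))
cv2.imwrite('pics/c4.png',cv2.resize(p[95:185,390:490,::-1],None,fx=6,fy=6,interpolation=cv2.INTER_CUBIC))
C=np.load('pics/C2.npy')
for v in (150,155,160,163,166,168,169,170,171,172):
    print(v,[(u,np.round(C[v,u]).astype(int).tolist()) for u in range(444,456,2)])
```

```text
150 [(444, [387, 340, 1]), (446, [377, 308, 71]), (448, [377, 308, 74]), (450, [377, 310, 73]), (452, [376, 311, 74]), (454, [376, 313, 75])]
155 [(444, [392, 341, 2]), (446, [382, 309, 71]), (448, [381, 309, 74]), (450, [381, 311, 74]), (452, [381, 313, 73]), (454, [391, 351, 2])]
160 [(444, [398, 343, 1]), (446, [397, 345, 2]), (448, [385, 311, 72]), (450, [385, 312, 73]), (452, [397, 351, 1]), (454, [396, 352, 3])]
163 [(444, [400, 343, 2]), (446, [400, 346, 1]), (448, [388, 312, 73]), (450, [388, 313, 74]), (452, [400, 352, 1]), (454, [400, 355, 0])]
166 [(444, [404, 345, 1]), (446, [403, 347, 1]), (448, [390, 312, 74]), (450, [403, 351, 1]), (452, [403, 353, 1]), (454, [403, 355, 1])]
168 [(444, [406, 346, 1]), (446, [406, 347, 2]), (448, [392, 314, 71]), (450, [405, 352, 1]), (452, [405, 353, 1]), (454, [404, 355, 2])]
169 [(444, [407, 346, 1]), (446, [407, 347, 1]), (448, [393, 313, 73]), (450, [406, 351, 3]), (452, [406, 354, 0]), (454, [405, 356, 2])]
170 [(444, [408, 346, 1]), (446, [408, 348, 0]), (448, [407, 350, 2]), (450, [407, 352, 1]), (452, [407, 354, 2]), (454, [407, 356, 2])]
171 [(444, [409, 346, 1]), (446, [409, 348, 1]), (448, [409, 351, 0]), (450, [408, 353, 1]), (452, [408, 355, 1]), (454, [408, 357, 1])]
172 [(444, [410, 347, 1]), (446, [410, 348, 2]), (448, [410, 351, 1]), (450, [409, 353, 1]), (452, [409, 354, 2]), (454, [409, 357, 1])]
```

View pics/c3.png

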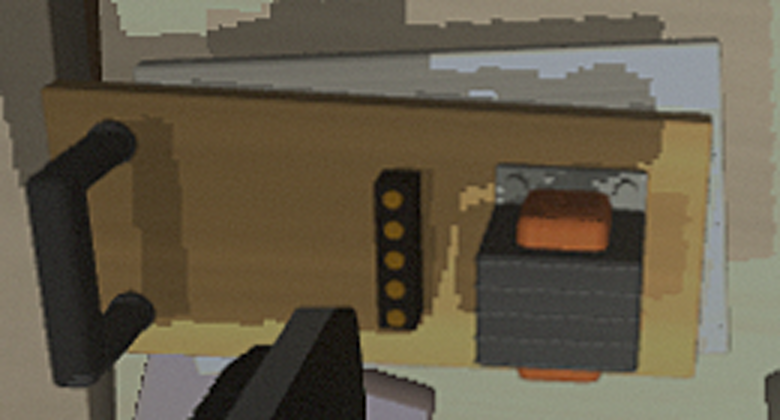

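View pics/c4.png

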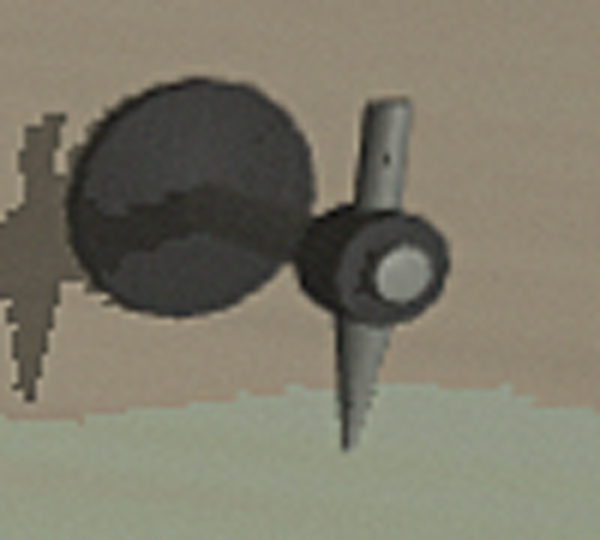

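```bash
cat > m.py <<'E'
from h import *
z=np.load('pics/w2.png.npz');s={'ee_pos':z['pos'],'tcp_rot':z['rot']}
def c3(pts): return (np.array(pts,float)+.5)/3-.5+[55,170]
def c4(pts): return (np.array(pts,float)+.5)/6-.5+[390,95]
tip=onplane('wrist',c4([(347,449)]),70,s)[0]
b=onplane('wrist',c3([(47,90),(710,120),(695,377)]),70,s)
r=onplane('wrist',c3([(138,66),(718,42),(730,352)]),60,s)
np.set_printoptions(precision=1,suppress=True)
print('tip',tip);print(b);print(r)
def ang(v): return np.degrees(np.arctan2(v[1],v[0]))
print('board len',np.linalg.norm(b[1]-b[0]),'w',np.linalg.norm(b[2]-b[1]),'ang',ang(b[1]-b[0]),ang(b[2]-b[1])+90)
print('rest len',np.linalg.norm(r[1]-r[0]),'w',np.linalg.norm(r[2]-r[1]),'ang',ang(r[1]-r[0]),ang(r[2]-r[1])+90)
E
python3 m.py
```

```text
tip [394.  314.2  70. ]
[[463.7 -11.4  70. ]
 [448.1 185.2  70. ]
 [538.2 192.8  70. ]]
[[456.5  10.5  60. ]
 [426.4 185.   60. ]
 [533.6 204.3  60. ]]
board len 197.24605827738011 w 90.35742164193555 ang 94.5216518449184 94.83491299109436
rest len 177.045944047132 w 108.95607655250427 ang 99.80775663554222 100.23653544282722
```

```bash
cat >> m.py <<'E'
C=np.load('pics/C2.npy');P=z['p'].astype(int)
H=C[...,2];m=(H>98)&(H<116)&(C[...,1]<45)&(C[...,0]>440)&(C[...,0]<570)&(P.sum(2)<200)
Q=C[m];top=Q[Q[:,2]>np.median(Q[:,2])-4]
print(m.sum(),np.median(Q[:,2]),cv2.minAreaRect(top[:,:2].astype(np.float32)),top.mean(0))
m2=(H>66)&(H<74)&(C[...,0]>455)&(C[...,0]<545)&(C[...,1]>60)&(C[...,1]<180);print('board z',np.median(H[m2]))
# bar outline from crop
print(onplane('wrist',c3([(30,195),(72,180),(52,385),(93,377)]),108,s))
E
python3 m.py
```

```text
tip [394.  314.2  70. ]
[[463.7 -11.4  70. ]
 [448.1 185.2  70. ]
 [538.2 192.8  70. ]]
[[456.5  10.5  60. ]
 [426.4 185.   60. ]
 [533.6 204.3  60. ]]
board len 197.24605827738011 w 90.35742164193555 ang 94.5216518449184 94.83491299109436
rest len 177.045944047132 w 108.95607655250427 ang 99.80775663554222 100.23653544282722
1407 108.622623710624 ((504.9955139160156, 10.795080184936523), (65.90457916259766, 12.546945571899414), 3.7278738021850586) [503.1  11.5 108.6]
board z 71.22605942125165
[[478.7   3.6 108. ]
 [472.9  14.8 108. ]
 [538.2   6.3 108. ]
 [534.2  17.8 108. ]]
```

jog_arm([
  {"dp":[-2,-5,0],"roll":0.02,"fingers":1},
  {"dp":[-4,-10,0],"roll":0.04,"fingers":1},
  {"dp":[-6,-15,1],"roll":0.047,"fingers":1},
  {"dp":[-6.56,-16.95,4],"roll":0.047,"fingers":1},
  {"dp":[-6.56,-16.95,9],"roll":0.047,"fingers":1},
  {"dp":[-6.56,-16.95,12.5],"roll":0.047,"fingers":1},
  {"dp":[-6.56,-16.95,14.5],"roll":0.047,"fingers":1},
  {"dp":[-6.56,-16.95,14.8],"roll":0.047,"fingers":1},
  {"dp":[-6.56,-16.95,14.8],"roll":0.047,"fingers":1},
])

```text
t: 3.8
ee_pos: [506.5, 10.2, 257.4]
tcp_rot: [0.0, -0.04, 0.999, -0.0]
wrist_force: [-0.4, -0.2, 0.8]
width: 85.0
```

Run:
```python
from h import *
p,d,s=snap('wrist','w3.png')
print(s['t'],s['ee_pos'],s['tcp_rot'],s['wrist_force'])
```

```text
3.8 [506.48281714  10.22292632 257.3823834 ] [ 4.79855927e-04 -4.04433112e-02  9.99181716e-01 -8.39380422e-05] [-0.41243718 -0.24840466  0.82395974]
```

View pics/w3.png

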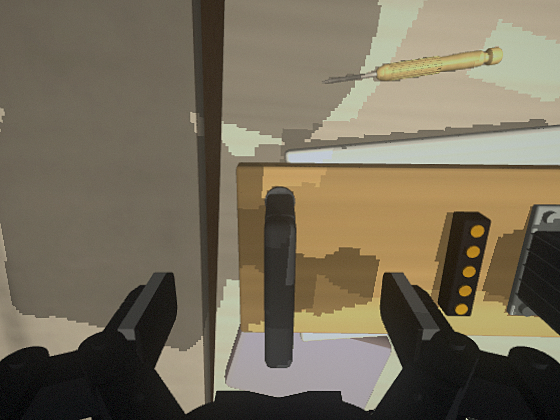

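The bar at (280,222-365) sits centred between the jaws, and the pads fall between the posts. Closing now.

jog_arm([
  {"dp":[0,0,0],"roll":0,"fingers":0.5},
  {"dp":[0,0,0],"roll":0,"fingers":0.2},
  {"dp":[0,0,0],"roll":0,"fingers":0},
  {"dp":[0,0,0],"roll":0,"fingers":0},
  {"dp":[0,0,0],"roll":0,"fingers":0},
  {"dp":[0,0,0],"roll":0,"fingers":0},
], newtons=70)

```text
t: 4.6
ee_pos: [506.6, 10.2, 257.9]
tcp_rot: [0.001, -0.04, 0.999, -0.0]
wrist_force: [0.3, 2.0, 3.8]
width: 10.6
```

Run:
```python
from h import *
p,d,s=snap('wrist','w4.png')
print(s)
```

```text
{'t': 4.6, 'joints': array([-2.13975124e-01,  4.69474891e-01,  1.63478483e+00,  3.33161038e-04,
        1.03504794e+00, -1.86554828e+00]), 'joint_velocities': array([ 7.27792773e-05,  6.67854362e-04, -4.00827620e-04,  2.26550993e-04,
        7.84643615e-04, -1.16062209e-03]), 'effort': array([ -0.40191106, -41.45684481, -16.25180483,  -0.32848553,
        -0.10500751,  -0.18408054]), 'ee_pos': array([506.58095602,  10.1859295 , 257.91265274]), 'tcp_rot': array([ 1.14180343e-03, -4.02926045e-02,  9.99187260e-01, -1.48760518e-04]), 'wrist_force': array([0.30493472, 1.95273531, 3.78539978]), 'torque': array([ 0.21745195,  0.07885549, -0.19231463]), 'width': 10.56556465152096}
```

View pics/w4.png

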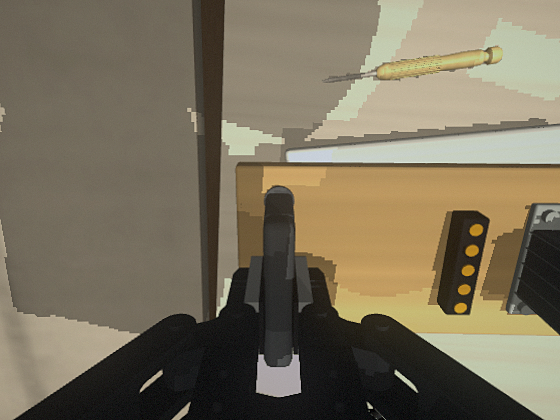

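Gripped: width 10.6 mm and about 3 N downward push. Next I slide most of the way while squaring the board up, with a slight downward bias.

jog_arm([
  {"dp":[0.3,0.8,0.05],"roll":-0.006,"fingers":0},
  {"dp":[0.9,2.4,0.05],"roll":-0.018,"fingers":0},
  {"dp":[1.6,4.2,0.08],"roll":-0.032,"fingers":0},
  {"dp":[2.4,6.1,0.08],"roll":-0.046,"fingers":0},
  {"dp":[3.2,8.0,0.1],"roll":-0.061,"fingers":0},
  {"dp":[4.0,9.9,0.1],"roll":-0.075,"fingers":0},
  {"dp":[4.6,11.4,0.12],"roll":-0.087,"fingers":0},
  {"dp":[4.9,12.2,0.12],"roll":-0.093,"fingers":0},
  {"dp":[5.0,12.4,0.12],"roll":-0.094,"fingers":0},
  {"dp":[5.0,12.4,0.12],"roll":-0.094,"fingers":0},
], newtons=90)

```text
t: 5.9
ee_pos: [447.9, 129.3, 258.1]
tcp_rot: [0.004, -0.088, 0.996, -0.002]
wrist_force: [3.2, -7.4, 13.0]
width: 10.3
```

Run:
```python
from h import *
p,d,s=snap('wrist','w5.png');snap('top','top5.png')
pp,_,_=snap('scene','scene5.png')
cv2.imwrite('pics/s5c.png',cv2.resize(pp[190:300,230:400,::-1],None,fx=4.5,fy=4.5,interpolation=cv2.INTER_CUBIC))
print(s['t'],s['ee_pos'],s['tcp_rot'],s['wrist_force'],s['torque'],s['width'])
```

```text
5.9 [447.8901555  129.31690279 258.07563679] [ 0.00426698 -0.08763351  0.9961424  -0.00157178] [ 3.23554097 -7.38638206 13.04873517] [-1.1240164  -0.56867604 -0.0347094 ] 10.290883076234097
```

View pics/w5.png

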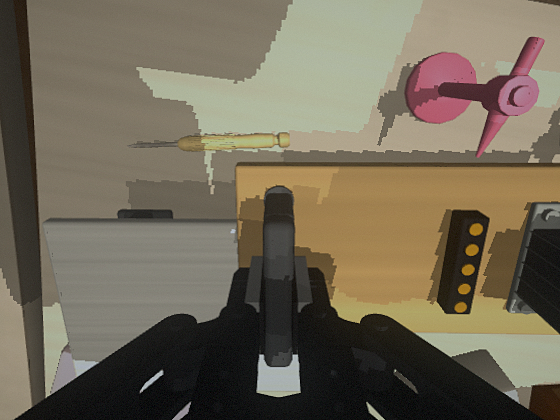

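View pics/s5c.png

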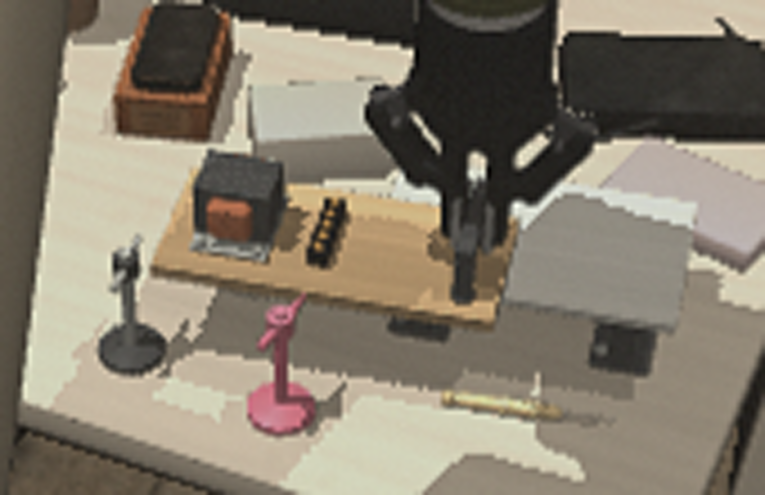

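View pics/top5.png

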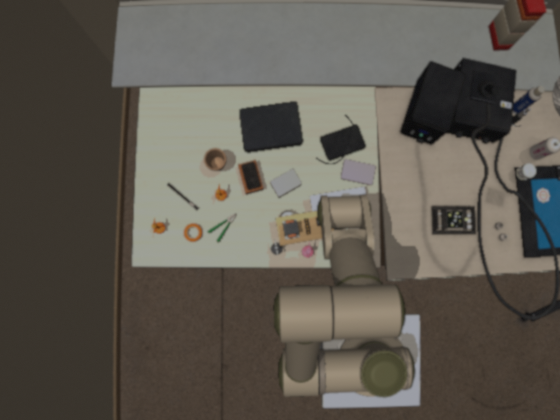

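I made a unit slip: I entered 5.0 cm across the rest instead of 0.5 cm, so the board sits about 44 mm too far towards the robot. It is still on the rest, square to it and held. Its edge (row 165) is just short of the pink gauge's tip at (478,155), which looks unmoved. I'll move it straight back across first, away from that gauge.

jog_arm([
  {"dp":[-0.3,-0.03,0.12],"roll":0,"fingers":0},
  {"dp":[-1.0,-0.08,0.12],"roll":0,"fingers":0},
  {"dp":[-1.8,-0.15,0.12],"roll":0,"fingers":0},
  {"dp":[-2.6,-0.21,0.12],"roll":0,"fingers":0},
  {"dp":[-3.4,-0.28,0.12],"roll":0,"fingers":0},
  {"dp":[-4.1,-0.34,0.12],"roll":0,"fingers":0},
  {"dp":[-4.37,-0.36,0.12],"roll":0,"fingers":0},
  {"dp":[-4.37,-0.36,0.12],"roll":0,"fingers":0},
  {"dp":[-4.37,-0.36,0.12],"roll":0,"fingers":0},
])

```text
t: 7.18
ee_pos: [489.9, 133.9, 257.9]
tcp_rot: [0.002, -0.088, 0.996, -0.001]
wrist_force: [-12.2, 1.3, 19.0]
width: 10.2
```

Run:
```python
from h import *
p,d,s=snap('wrist','w6.png');snap('top','top6.png')
pp,_,_=snap('scene','scene6.png')
cv2.imwrite('pics/s6c.png',cv2.resize(pp[190:300,230:400,::-1],None,fx=4.5,fy=4.5,interpolation=cv2.INTER_CUBIC))
print(s['t'],s['ee_pos'],s['tcp_rot'],s['wrist_force'],s['torque'],s['width'])
for c in('top','scene'): print([(np.round(b['xyz'],1),round(b['confidence'],2)) for b in optics.boxes_of(c,'gauge')])
```

```text
7.175 [489.91001735 133.88030323 257.90866064] [ 0.0019169  -0.08848926  0.99607446 -0.00128238] [-12.19828276   1.33977578  18.97389349] [0.29459118 2.04531334 0.49843294] 10.218079188412107
[(array([429.5, 698.2,   8.4]), 0.46), (array([364.1, 310.5,   9. ]), 0.44)]
[(array([364. , 307. ,   5.6]), 0.74), (array([356.8, 207. ,  12.4]), 0.57), (array([427. , 699.6,   6.7]), 0.56)]
```

View pics/w6.png

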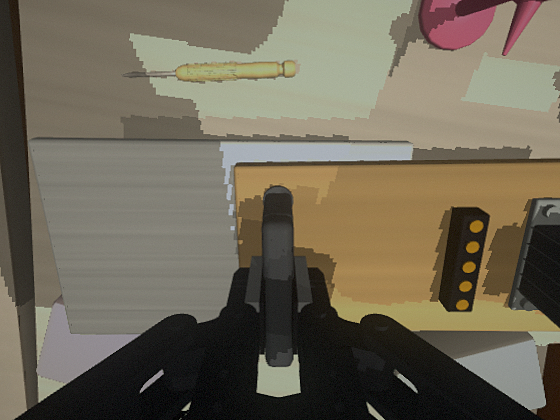

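View pics/s6c.png

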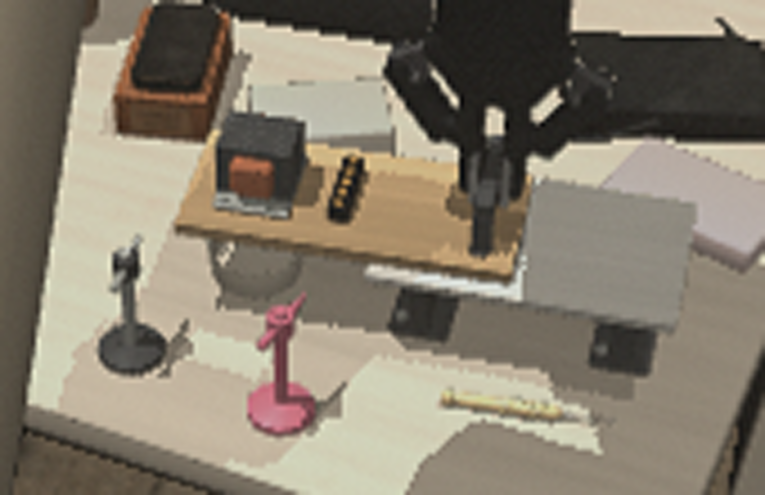

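Run:
```python
from h import *
p=np.load('pics/w6.png.npz')['p']
cv2.imwrite('pics/c6a.png',cv2.resize(p[125:185,20:290,::-1],None,fx=2.9,fy=5,interpolation=cv2.INTER_CUBIC))
cv2.imwrite('pics/c6b.png',cv2.resize(p[125:185,290:560,::-1],None,fx=2.9,fy=5,interpolation=cv2.INTER_CUBIC))
g=cv2.cvtColor(p,cv2.COLOR_RGB2GRAY).astype(int)
for u in (60,120,180,225,300,380,400): print(u,'rest',[(v,g[v,u]) for v in range(134,148)])
for u in (245,320,400,480,550): print(u,'board',[(v,p[v,u].tolist()) for v in range(154,172)])
```

```text
60 rest [(134, np.int64(109)), (135, np.int64(112)), (136, np.int64(119)), (137, np.int64(95)), (138, np.int64(58)), (139, np.int64(79)), (140, np.int64(99)), (141, np.int64(112)), (142, np.int64(115)), (143, np.int64(122)), (144, np.int64(128)), (145, np.int64(122)), (146, np.int64(123)), (147, np.int64(123))]
120 rest [(134, np.int64(113)), (135, np.int64(114)), (136, np.int64(114)), (137, np.int64(111)), (138, np.int64(84)), (139, np.int64(68)), (140, np.int64(86)), (141, np.int64(108)), (142, np.int64(115)), (143, np.int64(122)), (144, np.int64(126)), (145, np.int64(126)), (146, np.int64(123)), (147, np.int64(123))]
180 rest [(134, np.int64(99)), (135, np.int64(97)), (136, np.int64(97)), (137, np.int64(96)), (138, np.int64(98)), (139, np.int64(67)), (140, np.int64(73)), (141, np.int64(97)), (142, np.int64(113)), (143, np.int64(115)), (144, np.int64(120)), (145, np.int64(131)), (146, np.int64(124)), (147, np.int64(126))]
225 rest [(134, np.int64(159)), (135, np.int64(164)), (136, np.int64(139)), (137, np.int64(101)), (138, np.int64(102)), (139, np.int64(82)), (140, np.int64(79)), 
[... 2502 characters left out ...]
1, 70, 54]), (160, [68, 52, 32]), (161, [69, 56, 38]), (162, [71, 59, 40]), (163, [99, 82, 54]), (164, [140, 110, 69]), (165, [142, 113, 72]), (166, [149, 120, 78]), (167, [153, 124, 79]), (168, [150, 119, 78]), (169, [150, 121, 77]), (170, [152, 124, 78]), (171, [148, 118, 73])]
550 board [(154, [160, 149, 128]), (155, [157, 146, 125]), (156, [166, 153, 132]), (157, [156, 143, 123]), (158, [109, 98, 80]), (159, [53, 40, 20]), (160, [64, 51, 30]), (161, [68, 55, 31]), (162, [96, 77, 47]), (163, [134, 107, 69]), (164, [138, 110, 66]), (165, [148, 117, 72]), (166, [153, 121, 75]), (167, [152, 121, 74]), (168, [149, 119, 74]), (169, [149, 120, 76]), (170, [151, 122, 78]), (171, [151, 119, 74])]
```

View pics/c6a.png

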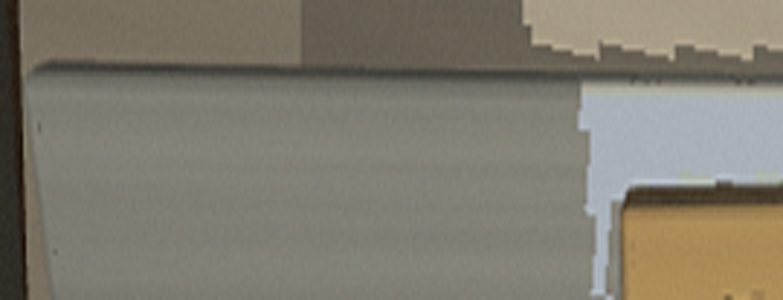

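View pics/c6b.png

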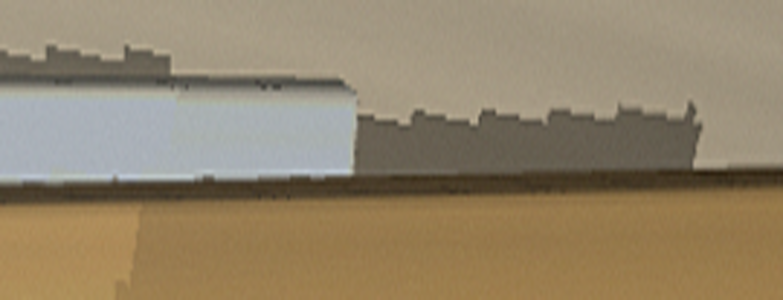

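```bash
cat > m6.py <<'E'
import sys
from h import *
np.set_printoptions(precision=1,suppress=True)
def run(f,restpts,boardpts,tail=None,edge=None):
    z=np.load('pics/'+f+'.npz');s={'ee_pos':z['pos'],'tcp_rot':z['rot']}
    r=onplane('wrist',restpts,60,s);b=onplane('wrist',boardpts,70,s)
    def fit(P):
        c=P.mean(0)[:2];v=np.linalg.svd(P[:,:2]-c)[2][0];v=v*np.sign(v[1]);return c,v,np.degrees(np.arctan2(v[1],v[0]))
    cr,vr,ar=fit(r);cb,vb,ab=fit(b);print('rest ang',ar,'board ang',ab,'diff',ab-ar)
    n=np.array([vr[1],-vr[0]]) # away from robot
    print('inset of board near edge from rest near edge along board (want 10):',(b[:,:2]-cr)@n, 'rest line pt at x=', cr)
    if tail is not None:
        t=onplane('wrist',tail,70,s)[:,:2];e=onplane('wrist',edge,60,s)[:,:2]
        print('tail',t,'edge',e,'along: edge-tail',(e.mean(0)-t.mean(0))@vr)
E
cat > r6.py <<'E'
from m6 import *
run('w6.png',[(60,139.5),(120,140),(180,140.8),(225,141),(300,141.8),(380,142.5),(400,143)],
 [(245,166.3),(320,165.2),(400,164.3),(480,163.2),(550,162.2)],[(235,170)],[(412,155)])
E
python3 r6.py
```

```text
rest ang 99.67816866077752 board ang 100.86716894433391 diff 1.1890002835563962
inset of board near edge from rest near edge along board (want 10): [9.4 8.6 7.9 7.2 6.6] rest line pt at x= [440.1 104.7]
tail [[451.3 105.9]] edge [[432.1 186.5]] along: edge-tail 82.64219124117038
```

jog_arm([
  {"dp":[-0.1,0.2,0.12],"roll":0.006,"fingers":0},
  {"dp":[-0.15,0.5,0.12],"roll":0.014,"fingers":0},
  {"dp":[-0.15,0.8,0.12],"roll":0.022,"fingers":0},
  {"dp":[-0.15,1.1,0.12],"roll":0.022,"fingers":0},
  {"dp":[-0.15,1.35,0.12],"roll":0.022,"fingers":0},
  {"dp":[-0.15,1.5,0.12],"roll":0.022,"fingers":0},
  {"dp":[-0.15,1.5,0.12],"roll":0.022,"fingers":0},
  {"dp":[-0.15,1.5,0.12],"roll":0.022,"fingers":0},
])

```text
t: 8.43
ee_pos: [489.7, 147.9, 258.4]
tcp_rot: [0.004, -0.078, 0.997, -0.003]
wrist_force: [2.3, -11.9, 16.2]
width: 10.1
```

```bash
cat > look.py <<'E'
from h import *
import sys
k=sys.argv[1]
p,d,s=snap('wrist','w%s.png'%k)
pp,_,_=snap('scene','scene%s.png'%k);tp,_,_=snap('top','top%s.png'%k)
cv2.imwrite('pics/s%sc.png'%k,cv2.resize(pp[190:300,230:400,::-1],None,fx=4.5,fy=4.5,interpolation=cv2.INTER_CUBIC))
cv2.imwrite('pics/t%sc.png'%k,cv2.resize(tp[190:265,250:350,::-1],None,fx=7,fy=7,interpolation=cv2.INTER_CUBIC))
print(s['t'],s['ee_pos'],s['tcp_rot'],s['wrist_force'],s['torque'],s['width'])
g=cv2.cvtColor(p,cv2.COLOR_RGB2GRAY).astype(float)
for u in (40,80,120,160,200): print(u,g[125:165,u].astype(int).tolist())
R=p[...,0].astype(float)-p[...,2]
out=[]
for u in range(245,556,25):
    v0=155; col=R[v0:180,u]; j=np.where(col>45)[0]
    i=j[0]; t=(45-col[i-1])/(col[i]-col[i-1]); out.append((u,round(v0+i-1+t,2)))
print(out)
E
python3 look.py 7
```

```text
8.425 [489.65243134 147.86910054 258.44943333] [ 0.0044636  -0.07801175  0.99693713 -0.00325525] [  2.32547213 -11.93914527  16.16775074] [-1.88161368 -0.07215629  0.05525305] 10.130600526548907
40 [108, 111, 111, 110, 110, 111, 109, 109, 112, 117, 91, 65, 79, 102, 109, 116, 125, 123, 122, 119, 120, 121, 122, 123, 127, 128, 127, 128, 127, 124, 125, 125, 125, 125, 123, 122, 121, 122, 120, 120]
80 [112, 111, 113, 115, 115, 108, 111, 113, 111, 109, 88, 67, 89, 106, 111, 118, 121, 122, 122, 122, 123, 123, 124, 126, 129, 125, 128, 129, 125, 127, 123, 127, 128, 128, 127, 124, 125, 123, 124, 124]
120 [93, 92, 94, 93, 93, 92, 95, 93, 94, 92, 69, 73, 95, 109, 112, 121, 125, 123, 124, 123, 123, 124, 126, 129, 128, 130, 130, 127, 125, 125, 125, 126, 127, 127, 126, 129, 125, 125, 125, 125]
160 [96, 95, 98, 94, 95, 95, 97, 96, 97, 90, 64, 80, 103, 112, 115, 124, 126, 127, 123, 126, 125, 128, 127, 130, 130, 129, 130, 131, 126, 125, 125, 128, 129, 127, 128, 129, 124, 126, 126, 127]
200 [159, 154, 157, 153, 153, 154, 163, 94, 98, 80, 74, 95, 111, 117, 123, 130, 129, 127, 129, 130, 128, 132, 130, 135, 132, 131, 134, 130, 129, 129, 127, 131, 131, 128, 131, 130, 130, 131, 128, 130]
[(245, np.float64(165.4)), (270, np.float64(165.42)), (295, np.float64(165.32)), (320, np.float64(165.36)), (345, np.float64(165.32)), (370, np.float64(165.23)), (395, np.float64(165.17)), (420, np.float64(165.14)), (445, np.float64(165.04)), (470, np.float64(165.0)), (495, np.float64(164.67)), (520, np.float64(164.63)), (545, np.float64(164.35))]
```

View pics/w7.png

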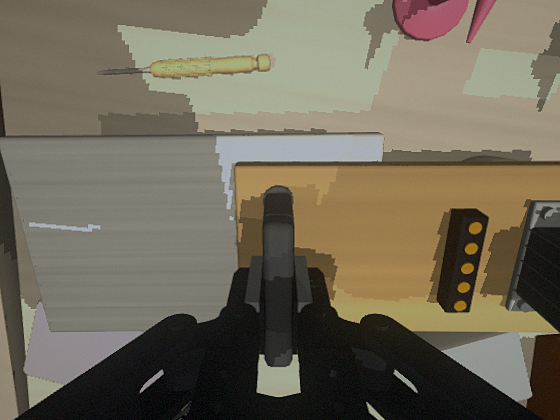

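View pics/t7c.png

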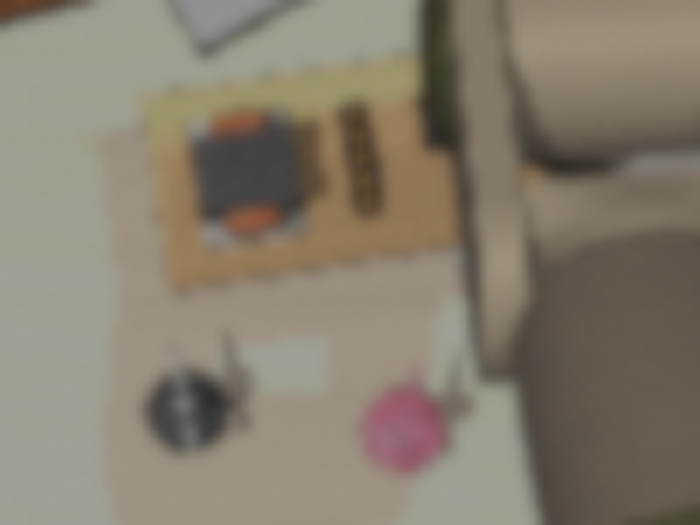

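View pics/s7c.png

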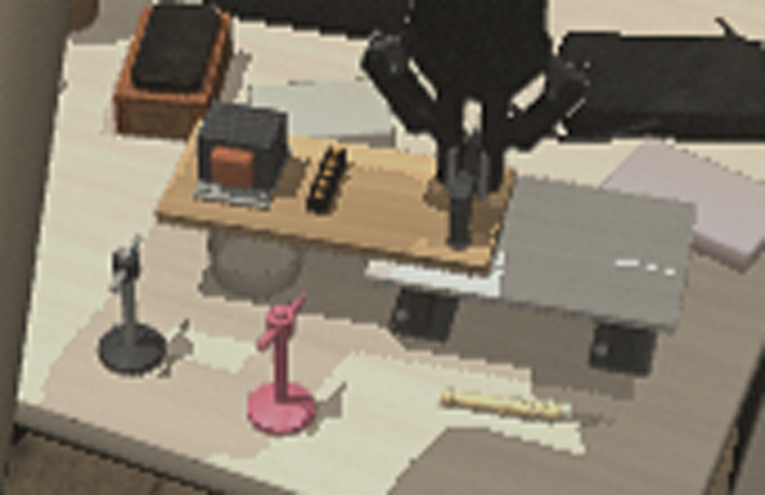

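```bash
cat > ana.py <<'E'
from m6 import *
k=sys.argv[1]
z=np.load('pics/w%s.png.npz'%k);p=z['p'];d=z['d'];s={'ee_pos':z['pos'],'tcp_rot':z['rot']}
g=cv2.cvtColor(p,cv2.COLOR_RGB2GRAY).astype(float);R=p[...,0].astype(float)-p[...,2]
rp=[];bp=[]
for u in list(range(30,210,12))+list(range(240,370,12)):
    c=g[128:158,u];i=int(np.argmin(c[:18]))
    top=np.median(c[i+6:i+9]);th=(c[i]+top)/2
    j=i
    while c[j]<th:j+=1
    rp.append((u,128+j-1+(th-c[j-1])/(c[j]-c[j-1])))
for u in range(245,556,15):
    c=R[155:185,u];j=np.where(c>45)[0][0];bp.append((u,155+j-1+(45-c[j-1])/(c[j]-c[j-1])))
print(np.round(rp,1).tolist())
row=175;tr=R[row:row+12,215:250].mean(0);j=np.where(tr>45)[0][0];tu=215+j-.5
er=g[148:156,360:420].mean(0);eu=360+np.argmin(np.diff(er))+.5
print('tail u',tu,'edge u',eu)
run('w%s.png'%k,rp,bp,[(tu,row+5.5)],[(eu,152)])
C=cloud('wrist',d,s)
def plane(m,n):
    P=C[m];P=P[np.abs(P[:,2]-np.median(P[:,2]))<4]
    A=np.c_[P[:,:2]-P[:,:2].mean(0),np.ones(len(P))];q=np.linalg.lstsq(A,P[:,2],rcond=None)[0];print(n,len(P),'slope deg',np.degrees(q[:2]),'z',q[2],P.mean(0)[:2])
m=np.zeros(d.shape,bool);m[170:200,300:545]=1;m[170:235,340:430]=1;plane(m,'board')
m=np.zeros(d.shape,bool);m[150:300,70:220]=1;plane(m,'rest')
E
python3 ana.py 7; python3 ana.py 6
```

```text
[[30.0, 137.6], [42.0, 137.4], [54.0, 137.5], [66.0, 137.6], [78.0, 137.5], [90.0, 137.3], [102.0, 137.2], [114.0, 137.1], [126.0, 136.8], [138.0, 136.8], [150.0, 136.6], [162.0, 136.6], [174.0, 136.5], [186.0, 136.4], [198.0, 136.3], [240.0, 135.5], [252.0, 135.5], [264.0, 135.2], [276.0, 135.1], [288.0, 134.8], [300.0, 134.7], [312.0, 134.5], [324.0, 134.4], [336.0, 134.3], [348.0, 134.1], [360.0, 134.3]]
tail u 234.5 edge u 382.5
rest ang 99.81720766232785 board ang 99.12595809158934 diff -0.6912495707385062
inset of board near edge from rest near edge along board (want 10): [11.8 11.9 12.  12.  12.1 12.2 12.3 12.5 12.6 12.6 12.6 12.7 12.8 12.9
 12.9 13.1 13.2 13.2 13.2 13.3 13.3] rest line pt at x= [441.4  97.9]
tail [[456.6 120.4]] edge [[434.8 187. ]] along: edge-tail 69.34327566908604
board 10466 slope deg [ 0.1 -0.7] z 70.93768637100744 [450.3 201. ]
rest 22417 slope deg [ 0.1 -0.1] z 61.26390293216975 [490.5  77.6]
[[30.0, 140.9], [42.0, 139.5], [54.0, 139.5], [66.0, 139.7], [78.0, 139.8], [90.0, 140.2], [102.0, 140.2], [114.0, 140.4], [126.0, 140.6], [138.0, 140.5], [150.0, 140.7], [162.0, 140.8], [174.0, 140.8], [186.0, 141.3], [198.0, 141.1], [240.0, 141.3], [252.0, 141.4], [264.0, 141.5], [276.0, 141.5], [288.0, 141.7], [300.0, 141.7], [312.0, 141.9], [324.0, 141.9], [336.0, 142.0], [348.0, 142.2], [360.0, 142.4]]
tail u 234.5 edge u 412.5
rest ang 99.87699171063053 board ang 100.87235354443322 diff 0.9953618338026899
inset of board near edge from rest near edge along board (want 10): [9.3 9.1 9.  8.9 8.8 8.6 8.5 8.5 8.4 8.2 8.1 8.  7.8 7.8 7.7 7.6 7.3 7.3
 7.2 7.1 6.9] rest line pt at x= [443.8  84. ]
tail [[456.2 106.4]] edge [[430.7 186.3]] along: edge-tail 83.10975806709592
board 10455 slope deg [-0.1 -0.1] z 71.12504828186658 [448.3 186.6]
rest 22400 slope deg [ 0.1 -0.1] z 61.25491989049173 [490.7  64.5]
```

Run:
```python
from h import *
p=np.load('pics/w2.png.npz')['p']
rs=lambda a,f:cv2.resize(a[...,::-1],None,fx=f,fy=f,interpolation=cv2.INTER_CUBIC)
a=rs(p[180:225,60:120],6);b=rs(p[175:220,270:330],6)
cv2.imwrite('pics/z1.png',np.vstack([a,b]))
t=np.load('pics/top7.png.npz')['p'];s=np.load('pics/scene7.png.npz')['p']
cv2.imwrite('pics/z2.png',rs(t[198:258,262:306],10)); cv2.imwrite('pics/z3.png',rs(s[215:270,248:298],10))
z=np.load('pics/w2.png.npz');st={'ee_pos':z['pos'],'tcp_rot':z['rot']};C=np.load('pics/C2.npy')
def pl(m):
    P=C[m];P=P[np.abs(P[:,2]-np.median(P[:,2]))<5];A=np.c_[P[:,:2]-P[:,:2].mean(0),np.ones(len(P))];q=np.linalg.lstsq(A,P[:,2],rcond=None)[0];print(np.degrees(q[:2]),q[2],P.mean(0))
H=C[...,2]
pl((np.abs(H)<8)); m=np.zeros(H.shape,bool);m[205:235,105:180]=1;m[205:290,110:170]=1;m[210:222,180:285]=1;pl(m&(H>60))
```

```text
[ 0.07204407 -0.09673289] 1.312238538221206 [443.66184418 229.80773918   1.31223854]
[ 0.15648208 -0.03193599] 71.2935109871961 [490.02932834  65.87986214  71.29351099]
```

View pics/z1.png

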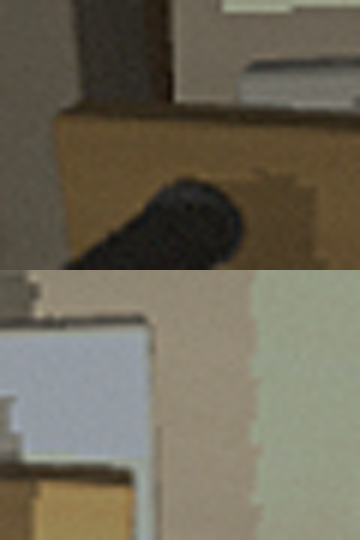

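View pics/z2.png

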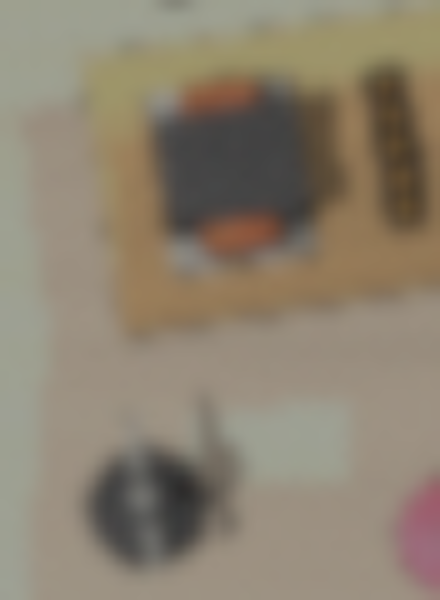

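View pics/z3.png

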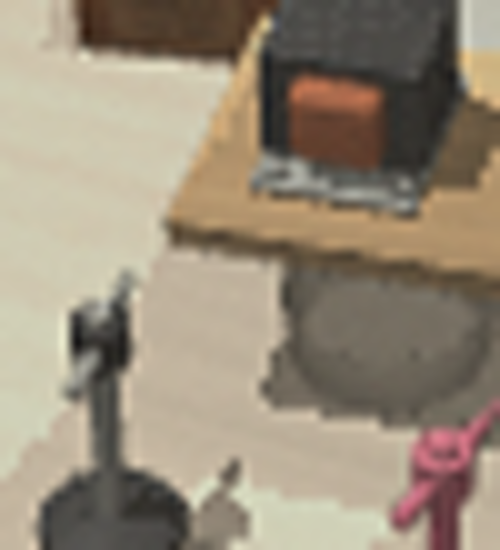

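Run:
```python
from h import *
np.set_printoptions(precision=1,suppress=True)
z=np.load('pics/w6.png.npz');s={'ee_pos':z['pos'],'tcp_rot':z['rot']}
for zz in (60,61.3):
  r=onplane('wrist',[(32,140),(411,143)],zz,s);print('w6 rest len',np.linalg.norm(r[1]-r[0]),r)
u=np.array([np.cos(np.radians(99.85)),np.sin(np.radians(99.85))]);w=np.array([u[1],-u[0]])
F=lambda P:np.c_[P[:,:2]@u,P[:,:2]@w]
for c,o,pts in(('top',(262,198),[(85,62),(127,335),(128,415),(145,480)]),('scene',(248,215),[(165,225),(262,18),(128,270)])):
    q=(np.array(pts,float)+.5)/10-.5+o
    print(c,F(onplane(c,q,70)))
z2=np.load('pics/w2.png.npz');s2={'ee_pos':z2['pos'],'tcp_rot':z2['rot']}
for zz in(70,71.3):print('w2 tip',F(onplane('wrist',[(447.4,169.4)],zz,s2)))
for zz in(60,61.3):print('w2 edge',F(onplane('wrist',[(295,183.3),(297.5,287)],zz,s2)))
# top/scene: original rest corners
```

```text
w6 rest len 176.01198785216766 [[456.7  10.9  60. ]
 [426.7 184.3  60. ]]
w6 rest len 174.64972967888158 [[456.3  11.7  61.3]
 [426.6 183.8  61.3]]
top [[236.3 551.2]
 [237.8 463.6]
 [241.8 438.7]
 [239.9 417.7]]
scene [[235.7 460.8]
 [234.3 551.4]
 [240.  441.3]]
w2 tip [[242.2 441.9]]
w2 tip [[241.6 441.5]]
w2 edge [[110.2 451.4]
 [109.5 560.6]]
w2 edge [[110.1 451. ]
 [109.4 559.8]]
```

```bash
cat > e.py <<'E'
from h import *
import sys
np.set_printoptions(precision=2,suppress=True)
A=np.radians(99.85)
u=np.array([np.cos(A),np.sin(A)]);w=np.array([u[1],-u[0]])
def proj(c,P,s=None):
    K,D,W=extr(c,s);V=np.linalg.inv(W);r=cv2.Rodrigues(V[:3,:3])[0];return cv2.projectPoints(np.array(P,float).reshape(-1,1,3),r,V[:3,3],K,D)[0].reshape(-1,2)
def pt(a,b,z): 
    q=a*u+b*w;return [q[0],q[1],z]
def sample(c,img,a,b,z,s=None):
    # image on grid in rest coords: rows b, cols a
    G=np.array([pt(x,y,z) for y in b for x in a]);m=proj(c,G,s).astype(np.float32)
    return cv2.remap(img,m[:,0].reshape(len(b),len(a)),m[:,1].reshape(len(b),len(a)),cv2.INTER_LINEAR)
if __name__=='__main__':
    k=sys.argv[1]
    a=np.arange(180,280,.25);b=np.arange(400,570,.25)
    for c in('top','scene'):
        img=np.load('pics/%s%s.png.npz'%(c,k))['p']
        o=sample(c,img,a,b,70)
        o=cv2.resize(o[...,::-1],None,fx=1.5,fy=.88)
        for x in range(180,280,10):
            cv2.putText(o,str(x),(int((x-180)*6),10),0,.3,(0,0,255),1);cv2.line(o,(int((x-180)*6),12),(int((x-180)*6),o.shape[0]),(0,0,255) if x==240 else (150,150,150),1)
        cv2.imwrite('pics/rect_%s%s.png'%(c,k),o)
E
python3 e.py 7
python3 - <<'E'
from e import *
z=np.load('pics/w2.png.npz');s={'ee_pos':z['pos'],'tcp_rot':z['rot']}
a=np.arange(90,260,.4);b=np.arange(390,570,.4)
o=sample('wrist',z['p'],a,b,70,s)[...,::-1];o=cv2.resize(o,None,fx=1.8,fy=1.3)
for x in range(90,260,10): cv2.line(o,(int((x-90)*4.5),12),(int((x-90)*4.5),o.shape[0]),(0,0,255) if x in(240,110) else (150,150,150),1)
cv2.imwrite('pics/rect_w2.png',o)
E
```

```text
(no output)
```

View pics/rect_top7.png

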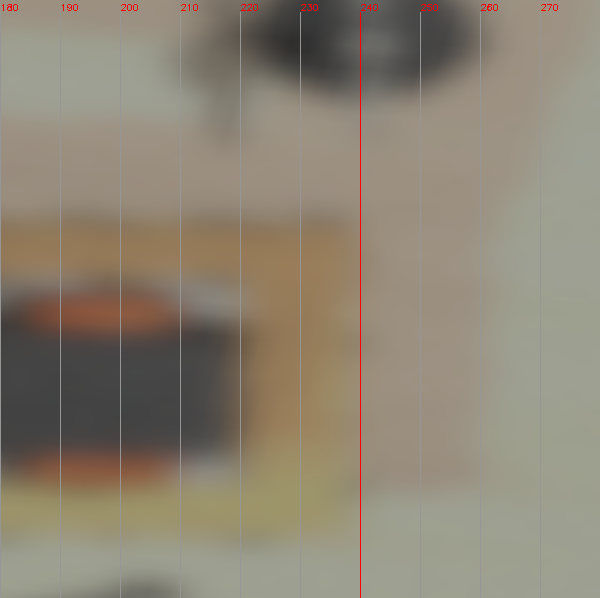

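View pics/rect_scene7.png

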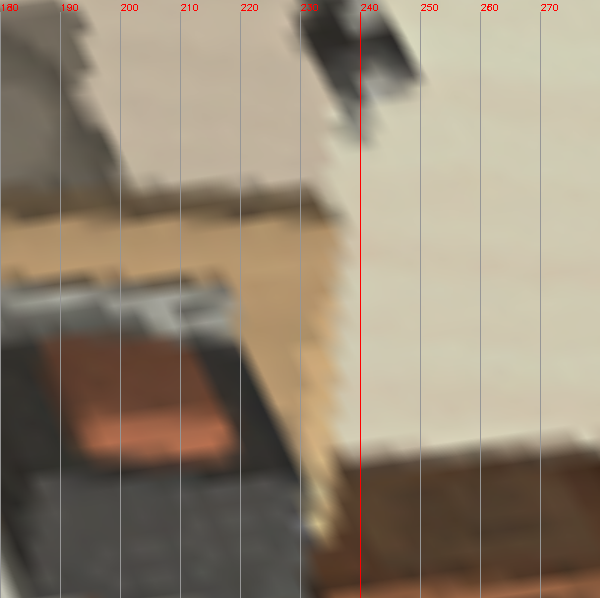

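View pics/rect_w2.png

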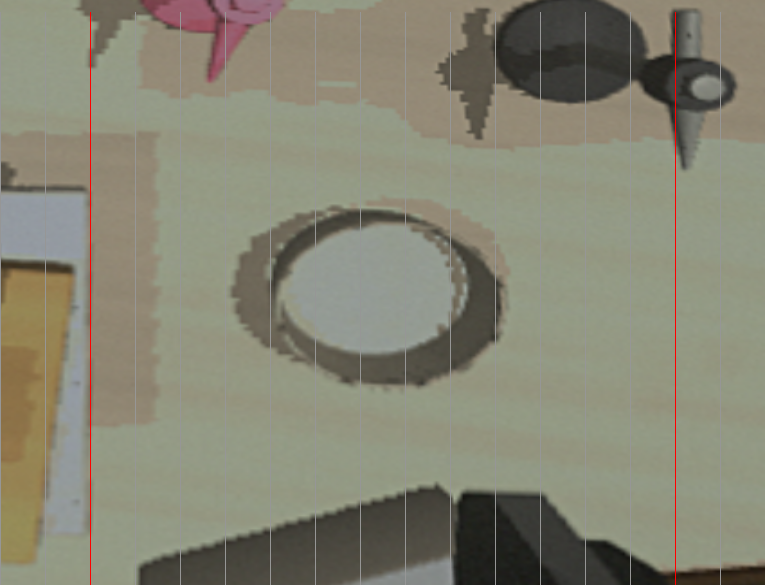

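Run:
```python
from e import *
# profiles: board front edge averaged along edge; R-B feature
A0=np.radians(94.65);u0=np.array([np.cos(A0),np.sin(A0)]);w0=np.array([u0[1],-u0[0]])
A7=np.radians(99.15);u7=np.array([np.cos(A7),np.sin(A7)]);w7=np.array([u7[1],-u7[0]])
w2=np.load('pics/w2.png.npz');s2={'ee_pos':w2['pos'],'tcp_rot':w2['rot']}
def prof(c,img,front,uu,ww,offs,s=None):
    t=np.arange(-12,12,.25);out=[]
    for o in offs:
        P=[[*(front+x*uu+o*ww),70] for x in t];m=proj(c,P,s).astype(np.float32)
        q=cv2.remap(img,m[:,:1],m[:,1:],cv2.INTER_LINEAR)[:,0].astype(float);out.append(q)
    return t,np.mean(out,0)
def show(n,c,img,front,uu,ww,offs,s=None):
    t,q=prof(c,img,front,uu,ww,offs,s);f=q[:,0]-q[:,2]
    lo,hi=np.median(f[-12:]),np.median(f[16:32]);th=(lo+hi)/2
    i=np.where(f<th)[0];i=[j for j in i if t[j]>-7][0];print(n,'edge at',t[i],'lo/hi',lo,hi)
front0=np.array([493.2,189.0]);
front7=np.array([489.65,147.87])+180*u7
for side,offs in(('near',np.arange(-40,-25,2)),('all',np.arange(-40,42,2)),('far',np.arange(25,42,2))):
    show('w2 '+side,'wrist',w2['p'],front0,u0,w0,offs,s2)
    for c in('top','scene'):
        show(c+'0 '+side,c,np.load('pics/%s0.png.npz'%c)['p'],front0,u0,w0,offs)
        show(c+'7 '+side,c,np.load('pics/%s7.png.npz'%c)['p'],front7,u7,w7,offs)
print(front0@u,front7@u)
```

```text
w2 near edge at 0.25 lo/hi 29.125 66.625
top0 near edge at -2.0 lo/hi 24.25 52.875
top7 near edge at -2.5 lo/hi 27.0 54.3125
scene0 near edge at -2.75 lo/hi 24.75 70.25
scene7 near edge at -5.0 lo/hi 31.75 50.625
w2 all edge at 0.0 lo/hi 22.634146341463413 66.52439024390243
top0 all edge at -2.0 lo/hi 15.792682926829272 52.41463414634147
top7 all edge at -2.75 lo/hi 24.92682926829268 49.46341463414634
scene0 all edge at -3.0 lo/hi 23.268292682926827 68.2439024390244
scene7 all edge at -5.0 lo/hi 32.29268292682927 52.96341463414636
w2 far edge at 0.0 lo/hi 14.055555555555557 62.27777777777777
top0 far edge at -1.5 lo/hi 6.944444444444429 45.111111111111114
top7 far edge at -2.5 lo/hi 17.722222222222214 41.77777777777778
scene0 far edge at -3.0 lo/hi 25.22222222222223 63.222222222222214
scene7 far edge at -4.5 lo/hi 34.77777777777778 55.55555555555555
101.84253788383143 241.9126985130028
```

jog_arm([
  {"dp":[0.0,0.0,0.22],"roll":-0.004,"fingers":0},
  {"dp":[0.1,0.1,0.25],"roll":-0.008,"fingers":0},
  {"dp":[0.2,0.2,0.25],"roll":-0.012,"fingers":0},
  {"dp":[0.3,0.3,0.25],"roll":-0.014,"fingers":0},
  {"dp":[0.31,0.32,0.25],"roll":-0.014,"fingers":0},
  {"dp":[0.31,0.32,0.25],"roll":-0.014,"fingers":0},
  {"dp":[0.25,0.25,0.25],"roll":-0.013,"fingers":0},
  {"dp":[0.2,0.2,0.24],"roll":-0.012,"fingers":0},
  {"dp":[0.2,0.2,0.24],"roll":-0.012,"fingers":0},
  {"dp":[0.2,0.2,0.24],"roll":-0.012,"fingers":0},
], newtons=100)

```text
t: 9.82
ee_pos: [488.4, 149.0, 258.0]
tcp_rot: [0.008, -0.084, 0.996, -0.004]
wrist_force: [1.6, -6.7, 17.4]
width: 9.9
```

```bash
python3 look.py 8 | head -1; python3 ana.py 8
```

```text
9.825 [488.41527054 149.02003984 258.01748316] [ 0.00752371 -0.08413271  0.99641672 -0.00433591] [ 1.62776829 -6.70563911 17.40291942] [-0.96918294 -0.10066789 -0.06808001] 9.911203464446874
[[30.0, 134.4], [42.0, 134.5], [54.0, 134.6], [66.0, 134.7], [78.0, 134.5], [90.0, 134.7], [102.0, 134.8], [114.0, 134.8], [126.0, 134.8], [138.0, 134.8], [150.0, 135.1], [162.0, 134.8], [174.0, 135.0], [186.0, 135.2], [198.0, 135.3], [240.0, 134.8], [252.0, 134.9], [264.0, 134.9], [276.0, 134.9], [288.0, 134.9], [300.0, 134.9], [312.0, 134.9], [324.0, 134.9], [336.0, 135.1], [348.0, 135.1], [360.0, 135.4]]
tail u 235.5 edge u 382.5
rest ang 99.79369159809973 board ang 99.48984524301014 diff -0.3038463550895898
inset of board near edge from rest near edge along board (want 10): [11.7 11.7 11.7 11.8 11.8 11.8 11.9 12.  12.  12.1 12.1 12.1 12.2 12.1
 12.3 12.2 12.3 12.3 12.3 12.3 12.4] rest line pt at x= [441.3  98.2]
tail [[456.6 121.3]] edge [[434.2 186.8]] along: edge-tail 68.40429204475369
board 10451 slope deg [-0.1 -0.2] z 71.07789739021297 [449.3 200.9]
rest 22403 slope deg [ 0.1 -0.1] z 61.2708950430881 [491.2  78.5]
```

jog_arm([
  {"dp":[0.1,0.0,0.18],"roll":-0.003,"fingers":0},
  {"dp":[0.25,0.1,0.18],"roll":-0.006,"fingers":0},
  {"dp":[0.4,0.2,0.18],"roll":-0.008,"fingers":0},
  {"dp":[0.5,0.28,0.18],"roll":-0.008,"fingers":0},
  {"dp":[0.5,0.28,0.18],"roll":-0.008,"fingers":0},
  {"dp":[0.4,0.2,0.18],"roll":-0.007,"fingers":0},
  {"dp":[0.3,0.1,0.19],"roll":-0.006,"fingers":0},
  {"dp":[0.25,0.08,0.2],"roll":-0.005,"fingers":0},
  {"dp":[0.25,0.08,0.2],"roll":-0.005,"fingers":0},
])

```text
t: 11.1
ee_pos: [486.6, 149.6, 257.9]
tcp_rot: [0.01, -0.087, 0.996, -0.004]
wrist_force: [0.5, 0.5, 18.1]
width: 9.8
```

```bash
python3 look.py 9 | head -1; python3 ana.py 9|tail -n +2
```

```text
11.1 [486.58924863 149.55793778 257.91377725] [ 0.01025908 -0.08670686  0.99617137 -0.00438934] [ 0.50966755  0.54449875 18.14614674] [ 0.13387779  0.18826547 -0.00949318] 9.776340208244314
tail u 235.5 edge u 381.5
rest ang 99.81847831211876 board ang 99.73736297463124 diff -0.08111533748751754
inset of board near edge from rest near edge along board (want 10): [10.8 10.9 10.8 10.9 10.9 10.9 11.  11.  11.  11.  11.  11.  11.  11.1
 11.  10.9 11.  11.  11.  11.1 11.1] rest line pt at x= [441.2  98.7]
tail [[455.8 121.7]] edge [[433.2 186.6]] along: edge-tail 67.73215573376909
board 10453 slope deg [-0.1 -0.1] z 71.10652181760437 [448.2 201.1]
rest 22409 slope deg [ 0.1 -0.1] z 61.26263147757982 [490.8  79.1]
```

```bash
python3 e.py 9
python3 - <<'E'
from e import *
for c in('top','scene'):
    im=np.load('pics/%s9.png.npz'%c)['p'];i0=np.load('pics/%s0.png.npz'%c)['p']
    a=np.arange(225,255,.5)
    o=sample(c,im,a,np.arange(465,545,1.),70).astype(float);f=(o[...,0]-o[...,2]).mean(0)
    lo,hi=np.median(f[-14:]),np.median(f[2:8]);print(c,'front',a[np.where(f<(lo+hi)/2)[0][0]])
E
```

```text
top front 240.5
scene front 225.0
```

View pics/rect_top9.png

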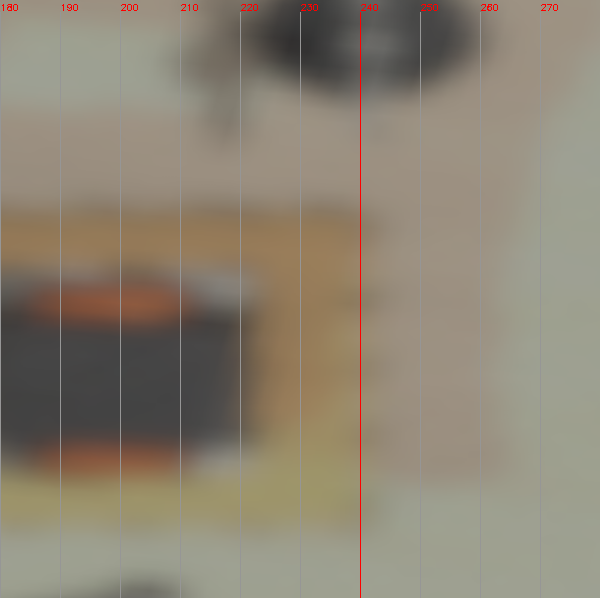

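View pics/rect_scene9.png

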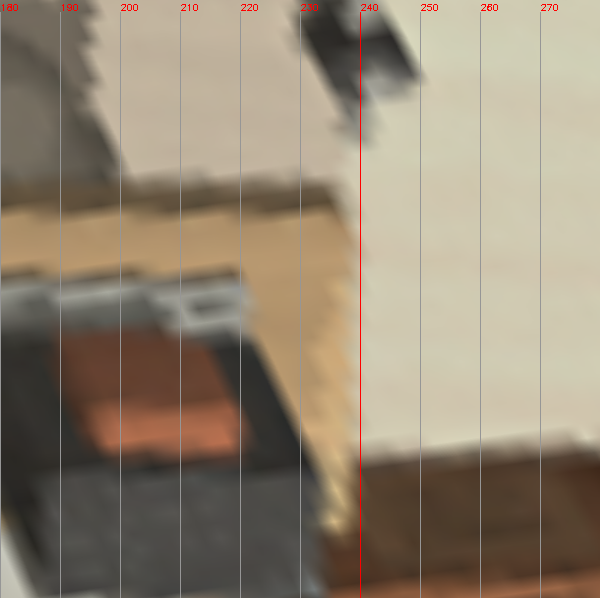

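View pics/s9c.png

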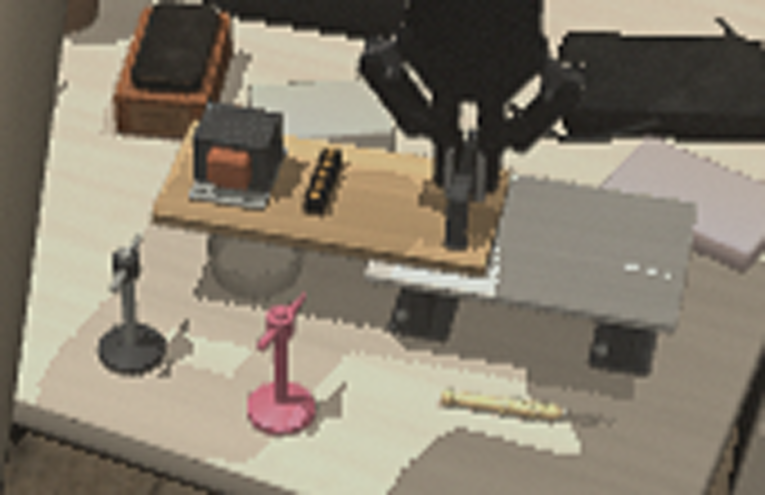

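jog_arm([
  {"dp":[0.1,0.1,0.19],"roll":-0.001,"fingers":0},
  {"dp":[0.2,0.2,0.19],"roll":-0.002,"fingers":0},
  {"dp":[0.32,0.3,0.19],"roll":-0.002,"fingers":0},
  {"dp":[0.32,0.3,0.19],"roll":-0.002,"fingers":0},
  {"dp":[0.25,0.2,0.19],"roll":-0.002,"fingers":0},
  {"dp":[0.15,0.11,0.2],"roll":-0.002,"fingers":0},
  {"dp":[0.13,0.09,0.2],"roll":-0.002,"fingers":0},
  {"dp":[0.13,0.09,0.2],"roll":-0.002,"fingers":0},
  {"dp":[0.13,0.09,0.2],"roll":-0.002,"fingers":0},
])

```text
t: 12.38
ee_pos: [485.7, 150.2, 257.9]
tcp_rot: [0.013, -0.088, 0.996, -0.005]
wrist_force: [-0.7, -1.8, 20.0]
width: 10.3
```

```bash
python3 look.py 10 | head -1; python3 ana.py 10|tail -n +2; python3 e.py 10;python3 - <<'E'
from e import *
im=np.load('pics/top10.png.npz')['p'];a=np.arange(225,255,.5)
o=sample('top',im,a,np.arange(465,545,1.),70).astype(float);f=(o[...,0]-o[...,2]).mean(0)
lo,hi=np.median(f[-14:]),np.median(f[2:8]);print('top front',a[np.where(f<(lo+hi)/2)[0][0]])
print(np.abs(sensors.read_state()['joint_velocities']).max())
for n in('tip_dish','driver','gauge'):print(n,[(np.round(b['xyz']),round(b['confidence'],2)) for b in optics.boxes_of('scene',n)][:2])
E
```

```text
12.375 [485.67389624 150.20584272 257.89847654] [ 0.01253146 -0.08792474  0.99603685 -0.00477365] [-0.66559236 -1.81771162 20.02681459] [-0.22103924  0.58425016 -0.0154188 ] 10.26219978482728
tail u 235.5 edge u 380.5
rest ang 99.81674235575653 board ang 99.96282799739974 diff 0.1460856416432108
inset of board near edge from rest near edge along board (want 10): [10.8 10.8 10.7 10.8 10.8 10.7 10.7 10.7 10.7 10.7 10.6 10.6 10.6 10.7
 10.6 10.6 10.6 10.5 10.5 10.5 10.5] rest line pt at x= [441.1  99.2]
tail [[455.8 122.3]] edge [[433.2 186.5]] along: edge-tail 67.1313994673107
board 10460 slope deg [-0.1 -0.1] z 71.1239123901196 [447.9 201.5]
rest 22421 slope deg [ 0.1 -0.1] z 61.27673017394102 [491.   79.7]
top front 241.0
0.0010898369110306481
tip_dish [(array([458., 272.,   7.]), 0.75)]
driver [(array([645., 483.,  54.]), 0.51), (array([407.,  84.,   4.]), 0.5)]
gauge [(array([356., 208.,  12.]), 0.75), (array([362., 306.,   7.]), 0.7)]
```

View pics/rect_scene10.png

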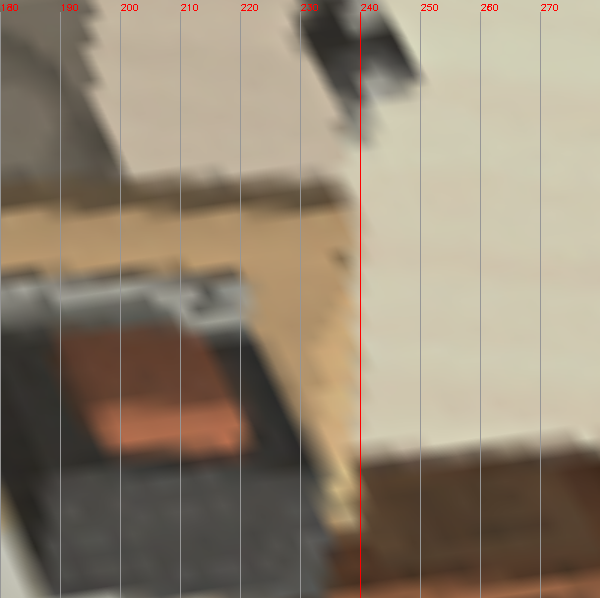

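View pics/w10.png

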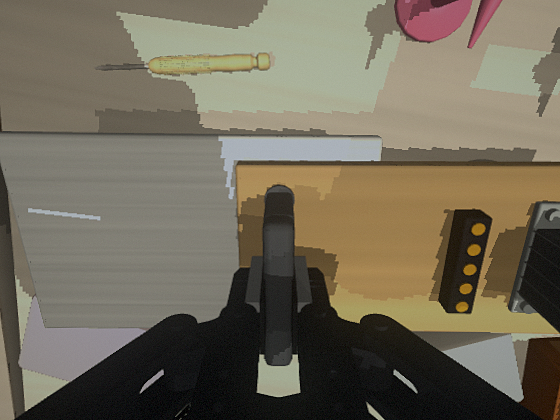

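The board is flat (slope matches the rest), held and still. It is square within 0.15° and within about 0.7 mm of centre, and its end is at the tip to within about 1 mm. Handing in.

```bash
python3 -c "
from workcell import job;print(job.job_done())"
```

```text
the job is handed in; nothing more can be done
None
```

I gripped the bar handle, slid the board outward on the rest and handed it in while holding it by its tail with about 20 N of downward push. The clock stood at about 12.5 s. The mark I used was the grey steel gauge; the pink and orange ones were ignored.

**Last checks**
- **Squareness and centring:** the board is square to the rest within about 0.15° and about 0.7 mm off the middle, towards the far side.
- **Flat and still:** its slope matches the rest's within 0.1°, joint speeds were about zero and sideways force was under 2 N.
- **Outer end:** the overhang is about 132.9 mm, against about 132.5 mm to the pointer tip by the wrist camera. The top and scene views put the end 0.5 to 1.5 mm short of the tip, so the cameras disagree by about 1 mm. The end itself was not in the wrist camera's view; I took it from the tail and the board's 200 mm length.
- **Other things:** the dish, driver, grey gauge and pink gauge were still in place. I did not check the other bystanders again, but the arm did not go near them.

**What went wrong on the way**
- **Sideways slip:** a unit error of mine (5.0 cm instead of 0.5 cm) moved the board about 44 mm sideways towards the robot. It stayed on the rest, did not appear to touch the pink gauge, and I slid it straight back.
- **Brief nose-dip:** near the end of the slide the board tipped about 0.6° nose-down, which means the tail lifted by roughly 0.7 mm. It was flat again after I eased the push.

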